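Bring the jack up under the overhanging bar

ROBOT

A 6-joint arm with a two-finger parallel gripper is mounted at the origin on the work surface; the furniture and walls round the work are solid. World frame = base frame: x ahead of the robot, y to its left, z up, the work surface at z = 0. Lengths are in m, angles in rad, forces in N, time in s.
With the tool pointing down it reaches from about 0.325 to 0.9 m from the base axis. Payload 6.1 kg.
Tool frame: the origin (TCP) lies between the finger pads; the fingertips stand 17 mm ahead of it and the grasp point (between the pads) lies 2 mm behind it; z points along the fingers, y is the line along which they close (so a half turn about z gives the same grasp; the last joint's range is limited). The gripper opens to 85 mm and grips with 20 to 120 N. Pads are 22 mm wide; open, the fingers measure 114 mm over their backs; the gripper's body (76 mm by 85 mm) begins 54 mm behind the grasp point. The pads swing forward as they close: fully open they stand 13 mm farther back than shut.
Start: joints at [-1.313, 0.22, 1.526, -0, 1.395, -0.126], TCP at [0.234, -0.58, 0.248] pointing down, gripper open.
Joint ranges: [-2.98, 2.98], [-0.91, 2.08], [0.09, 2.57], [-1.24, 4.39], [0.2, 2.65], [-2.68, 2.68]. Speed limits (rad/s): [2.57, 2.57, 3.01, 3.14, 3.14, 3.14].

INTERFACE

Orientations are given as a unit quaternion [w, x, y, z].
In Python, from station import r gives the robot as it stands. The module is installed in compiled form; this text tells all that it offers.
- The arm moves only by the shell command python3 -m jog 'ROWS' [FORCE]. ROWS is JSON, a list of rows, each an object of numbers: "dx", "dy", "dz": the shift along the tool's x, y, z in mm; "twist": the turn about the tool's z in rad; "fingers": the gripper command: -1 is fully open, 1 is shut, values between are in proportion. A call has 1 to 10 rows; each row shifts and turns the commanded pose from where the row before left it, along the tool's axes as they then stand; what a row does not reach is not made up. A row lasts 1/8 s, in which the tool goes at most 62.5 mm and 10.7 degrees, less where a joint would pass 70% of its speed; a pose out of reach is approached as far as the arm can. A call with a gripper value outside its range is refused whole. The fingers move at their own pace and stop on an object; FORCE is the grip in N (left out, the last holds). Time passes only in rows, so rows that do not move let the fingers close. It gives the time, the measured TCP pose, the force, the opening and the grip force at its end, in the units of the state.
- r.get_state(): the state, without advancing time (a new reading comes with each control period).
- r.snapshot(name): name is "scene" or "top"; returns a dict with "color" (384x512x3 uint8, blue, green, red), "mtx" (3x3 intrinsics, pixels), "k1" (the pictures are not rectified: a ray, as slopes to the right and down, at radius r is drawn at 1 + k1 r^2 times it, then the intrinsics apply), "R" (3x3) and "t" (3): a world point X has camera coordinates R X + t. Camera axes: x right, y down, z forward; pixel columns grow to the right and rows downward; lengths in m; the calibration is good to about 2 mm. A picture is of the moment at which its call begins. There is no depth.
- r.hand_in(): hands the job in; it is judged then, once.
Trained networks look in the newest picture that a camera, given by its name, has taken for a name from the list of things; names that differ only in an ending like _2 or _b are one class to them, and where a whole thing is asked for, a point or a joint stands for the part that bears it (a point fixed in the world has none). Each returns a list of dicts, best first, with "conf" (0 to 1); they miss things now and then, are a little off and sometimes report something else, mostly with a low value. They report only what shows in the picture. A call takes as long as a camera call.
- r.trace(query, camera): "pixels" (384x512 bool, what is visible of it) and "position" ([column, row] in pixels, amid what is visible of it).
The state is a dict: "t": time; "joint_positions": joint angles; "dq": joint speeds; "joint_torque": joint torques, N m; "tcp_pos": TCP position; "tcp_rot": TCP orientation; "wrist_force": force on the tool from outside, world axes, zero at the start; "moment": the same for the moment, N m; "width": finger opening in m; "gripper_force": force on a finger pad.
Only numpy, scipy, OpenCV 4.12 (cv2) and the standard library are available. Lean on these libraries where they do the work, as an engineer would, in place of code of your own. Each camera call takes 0.05 s, during which the arm holds its last target. There are 200 camera calls.

TASK

The long flat bar lies on the grey work rest with its free end sticking out over the small blue screw jack. Turn the jack's red knob until the platform has come up against the underside of the bar and just carries its end, lifting it by a few millimetres at the very most, then let go of the knob. Leave the bar lying in its rest.

Things in the scene. Friction and masses are not known exactly. Their poses are not given: they have to be found in the camera images.
- jack_knob (a joint): Red wing knob of the blue screw jack, on a vertical axis; the only part of the jack to turn. Value in rad: it grows when the knob is turned clockwise as seen from above, and each rad raises the platform by 20 mm (range 0 to 2.0, so 40 mm in all). It starts between about 0.3 and 0.65, and 0.5 to 1.2 rad more bring the platform to the bar, so one grasp is enough. It turns with about 0.12 N m of friction and stays where it is left.
- jack_knob_grip (a point): Point on the knob's axis at the height to grip it, 118 mm above the bench. It turns with the knob: x along the wing, y across it, z up. The wing is 62 mm long, 14 mm thick and 34 mm high: 23 mm of it below this point and 11 mm above. Below the wing a hub of 9 mm radius (9 mm high) stands on the gear column, a 50 x 56 mm post that ends 86 mm above the bench.
- jack_platform: The jack's lifting platform, a blue plate of 90 x 96 mm with a black rubber pad 80 x 84 mm on top, carried on scissor arms. Its origin is the centre of its top face, 120 mm from the knob's axis to the far side as seen from the robot; it only moves up and down, 60 mm above the bench when the knob reads 0.
- bar: Loose dark flat steel bar, 30 x 360 x 5 mm, about 0.4 kg, lying level in the shallow channel of the fixed grey work rest, its underside 82 to 90 mm above the bench. Origin: centre of its underside; y along its length, z up. Its -y end overhangs the jack's platform by about 70 mm, and its other half lies on the rest to the platform's left.
- bar_end (a point): Point on the underside of the bar, on its midline, 30 mm from its free (-y) end, over the middle of the jack's platform. The gap to close is its height less that of the platform's top face.

How it is judged:
At the end, for the whole second after the job is handed in: The jack's platform bears on the bar with more than 0.3 N, the bar's end (the point 30 mm from its free end) is less than 7 mm from where it lay at the start, and the bar and the knob are at rest (contact force between jack_platform and bar above 0.3 N and distance of bar_end from where it was at the start of the episode below 0.007 m and linear speed of bar below 0.01 m/s and velocity of joint jack_knob between -0.05 and 0.05 rad/s); the robot touches nothing.
It fails at once if the bar is jacked high up or knocked: its end moves more than 20 mm (distance of bar_end from where it was at the start of the episode above 0.02 m).
It also fails if it takes over 32 s, if anything falls off the work surface, if the arm or the gripper's body presses on something with over 40 N, if the wrist force passes 120 N, or if a joint passes its speed limit or range.

## Working session

There is one attempt and no reset: what is moved stays moved. The work goes in short steps, Python scripts to look and compute and a shell command to move; the robot and the scene stay as the last step left them, time stands still between calls to the robot, and variables do not carry over. Pictures are saved under pics/ and viewed, at most 10 in all, crops included, and the job is handed in when it is done.

```bash
mkdir -p pics
cat > h.py <<'E'
import numpy as np, cv2
from station import r
def ray(s,px):
    p=np.array(px,float).reshape(1,1,2)
    u=cv2.undistortPoints(p,s["mtx"],np.array([s["k1"],0,0,0,0.]))[0,0]
    R=np.array(s["R"]);d=R.T@np.array([u[0],u[1],1]);o=-R.T@np.array(s["t"]);return o,d
def atz(s,px,z):
    o,d=ray(s,px);return o+d*(z-o[2])/d[2]
def proj(s,X):
    c=np.array(s["R"])@np.array(X)+np.array(s["t"]);return cv2.projectPoints(c.reshape(1,1,3),np.zeros(3),np.zeros(3),s["mtx"],np.array([s["k1"],0,0,0,0.]))[0].ravel()
E
python3 - <<'E'
from h import *
st=r.get_state();print(st["tcp_pos"],st["tcp_rot"],st["width"],st["t"])
for n in("top","scene"):
    s=r.snapshot(n);s={k:np.array(v) if k!="k1" else v for k,v in s.items()}
    cv2.imwrite(f"pics/{n}0.png",s["color"]);print(n,"cam",-s["R"].T@s["t"])
    for q,z in(("jack_knob",.129),("jack_platform",.075),("bar",.09)):
        for d in r.trace(q,n)[:2]:
            m=d["pixels"].astype(np.uint8);print(q,round(d["conf"],2),d["position"],m.sum(),atz(s,d["position"],z).round(4))
            c=cv2.minAreaRect(cv2.findNonZero(m));print([atz(s,b,z).round(3)[:2].tolist() for b in cv2.boxPoints(c)])
E
```

```text
[ 0.23387869 -0.57897494  0.24718779] [-9.79428204e-04  9.81641351e-01  1.90733568e-01 -6.68094318e-05] 0.08516292867584885 0.0
top cam [0.38752447 0.08590996 0.94784762]
jack_knob 0.75 [336.4, 227.6] 297 [ 0.4763 -0.0951  0.129 ]
[[0.501, -0.06], [0.518, -0.088], [0.467, -0.117], [0.45, -0.09]]
jack_platform 0.93 [314.2, 181.7] 925 [ 0.5945 -0.0577  0.075 ]
[[0.625, 0.003], [0.655, -0.089], [0.569, -0.112], [0.54, -0.021]]
bar 0.63 [253.9, 195.3] 1922 [0.5575 0.0896 0.09  ]
[[0.521, 0.259], [0.627, -0.084], [0.594, -0.093], [0.489, 0.248]]
scene cam [ 0.25661031 -0.40196983  0.75616786]
jack_knob 0.74 [273.9, 262.8] 315 [ 0.4818 -0.0939  0.129 ]
[[0.491, -0.063], [0.51, -0.074], [0.469, -0.134], [0.451, -0.123]]
jack_platform 0.56 [304.5, 246.4] 977 [ 0.5801 -0.0692  0.075 ]
[[0.538, -0.03], [0.621, 0.013], [0.651, -0.092], [0.57, -0.127]]
bar 0.94 [267.4, 206.8] 1614 [0.5666 0.0574 0.09  ]
[[0.49, 0.244], [0.524, 0.27], [0.625, -0.085], [0.594, -0.099]]
```

Run:
```python
import cv2
a=cv2.imread("pics/top0.png")[130:280,230:400];b=cv2.imread("pics/scene0.png")[160:330,190:370]
a=cv2.resize(a,(400,353),interpolation=cv2.INTER_CUBIC);b=cv2.resize(b,(374,353),interpolation=cv2.INTER_CUBIC)
cv2.imwrite("pics/c0.png",cv2.hconcat([a,b]))
```

```text
(no output)
```

View pics/c0.png

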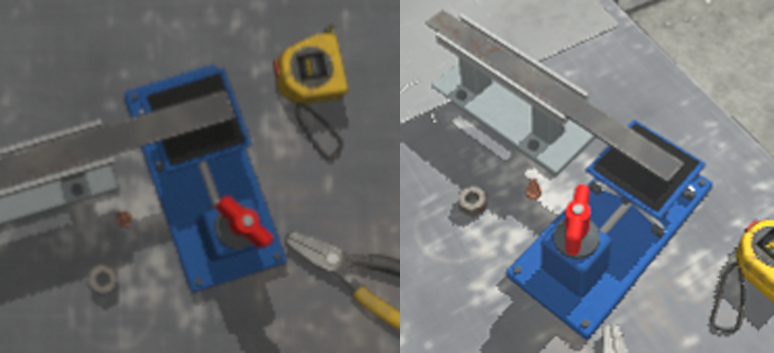

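View pics/scene0.png

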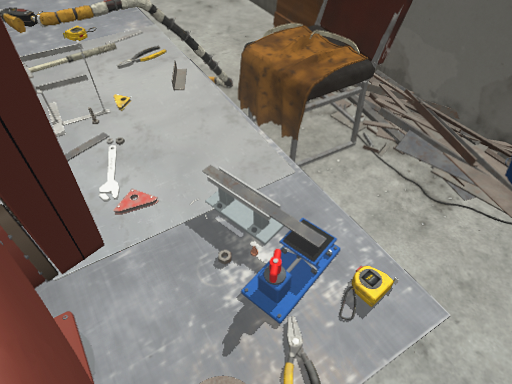

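The crops show the red wing knob near top (336,228) / scene (274,263), the platform with black pad beyond it, and the bar end over the pad. I'll fit the knob, bar and platform boxes to both masks.

```bash
cat > fit.py <<'E'
from h import *
from scipy.optimize import minimize
def box(x,y,yaw,z0,z1,L,W):
    c,s=np.cos(yaw),np.sin(yaw)
    return np.array([[x+c*a-s*b,y+s*a+c*b,z] for a in(-L/2,L/2) for b in(-W/2,W/2) for z in(z0,z1)])
def sil(s,P,k=6):
    h=cv2.convexHull((np.array([proj(s,p) for p in P])).astype(np.float32))
    m=np.zeros((384*k,512*k),np.uint8);cv2.fillPoly(m,[np.round((h+.5)*k).astype(np.int32)],255)
    return cv2.resize(m,(512,384),interpolation=cv2.INTER_AREA)/255.
def fit(views,build,p0,scale):
    def cost(q):
        P=build(p0+q*scale);return sum(np.abs(sil(s,P)-m).sum() for s,m in views)
    best=None
    for t in range(2):
        q0=np.zeros(len(p0)) if best is None else best.x
        sim=np.vstack([q0]+[q0+e for e in np.eye(len(p0))*(1 if t==0 else -.5)])
        best=minimize(cost,q0,method="Nelder-Mead",options=dict(initial_simplex=sim,maxfev=150,xatol=.02,fatol=.2))
    return p0+best.x*scale,best.fun,cost(best.x*0)
def take(n):
    s=r.snapshot(n);return {k:np.array(v) if k!="k1" else v for k,v in s.items()}
E
cat > look.py <<'E'
from fit import *
V={}
for n in("top","scene"):
    s=take(n);hsv=cv2.cvtColor(s["color"],cv2.COLOR_BGR2HSV)
    d=r.trace("jack_knob",n)[0];near=cv2.dilate(d["pixels"].astype(np.uint8),np.ones((7,7)))
    red=((hsv[...,0]<12)|(hsv[...,0]>168))&(hsv[...,1]>130)&(hsv[...,2]>60)&(near>0)
    V[n]=(s,red.astype(float),r.trace("bar",n)[0]["pixels"].astype(float));print(n,red.sum(),d["pixels"].sum())
k=fit([V[n][:2] for n in V],lambda p:box(*p,.095,.129,.062,.014),np.array([.477,-.095,-2.2+np.pi-1.6+.0]) if 0 else np.array([.480,-.094,.75]),np.array([.008,.008,.25]))
print("knob",k)
b=fit([(V[n][0],V[n][2]) for n in V],lambda p:box(p[0],p[1],p[2],p[3],p[3]+.005,.030,.360),np.array([.557,.086,.30,.086]),np.array([.006,.006,.05,.005]))
print("bar",b)
E
python3 look.py
```

```text
top 227 257
scene 276 329
knob (array([ 0.48689292, -0.09094153,  0.81022621]), np.float64(179.67450980392158), np.float64(297.56862745098044))
bar (array([0.55797538, 0.08365   , 0.29869578, 0.08483786]), np.float64(208.54901960784315), np.float64(264.4823529411765))
```

```bash
cat > look2.py <<'E'
import runpy
g=runpy.run_path("look.py");globals().update(g)
for y0 in(.45,.6,.75,.95):
    kk=fit([V[n][:2] for n in V],lambda p:box(*p,.095,.129,.062,.014),np.array([.485,-.091,y0]),np.array([.006,.006,.12]));print(y0,kk)
    if kk[1]<k[1]:k=kk
out=[]
for n in V:
    s,m,_=V[n];c=cv2.resize(s["color"],None,fx=8,fy=8,interpolation=cv2.INTER_NEAREST)
    P=box(*k[0],.095,.129,.062,.014);uv=[(proj(s,p)+.5)*8 for p in P]
    for i in range(8):
        for j in(1,2,4):
            if not i&j: cv2.line(c,tuple(np.int32(uv[i])),tuple(np.int32(uv[i|j])),(0,255,0),1)
    ct=np.int32(np.mean(uv,0));out.append(c[ct[1]-190:ct[1]+190,ct[0]-190:ct[0]+190])
cv2.imwrite("pics/k1.png",cv2.hconcat(out))
E
python3 look2.py
```

```text
top 225 265
scene 276 315
knob (array([ 0.48672406, -0.0908384 ,  0.81618516]), np.float64(181.921568627451), np.float64(299.56862745098044))
bar (array([0.55885976, 0.08347858, 0.29735912, 0.08318271]), np.float64(264.2352941176471), np.float64(341.5607843137255))
0.45 (array([ 0.48670772, -0.09120994,  0.80515352]), np.float64(181.7294117647059), np.float64(398.0745098039216))
0.6 (array([ 0.48634233, -0.09133536,  0.80625957]), np.float64(181.27450980392157), np.float64(281.70980392156866))
0.75 (array([ 0.48624115, -0.0916113 ,  0.80519645]), np.float64(181.69803921568626), np.float64(207.3686274509804))
0.95 (array([ 0.48701898, -0.09125291,  0.80478283]), np.float64(181.76470588235293), np.float64(261.81960784313725))
```

View pics/k1.png

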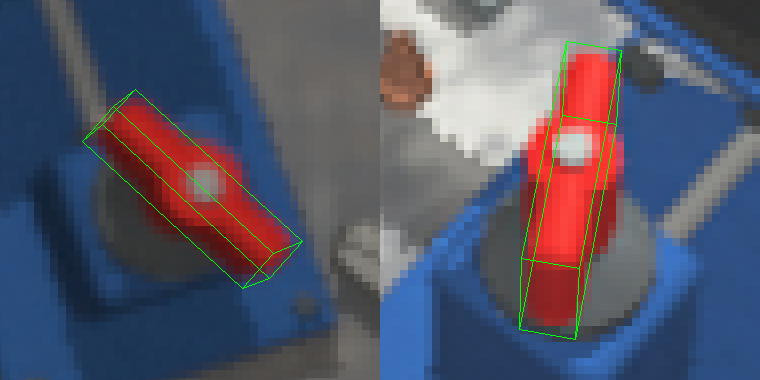

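The fitted box overlays the wing well in both views (knob axis ≈ (0.487, −0.091), wing yaw ≈ 0.81, consistent with bar_end minus 120 mm). Moving above it.

```bash
python3 -m jog '[{"dx":42,"dy":-36},{"dx":42,"dy":-36},{"dx":42,"dy":-36},{"dx":42,"dy":-36},{"dx":42,"dy":-36},{"dx":42,"dy":-36},{"dx":42,"dy":-36},{"dx":42,"dy":-36},{"dx":42,"dy":-36},{"dx":40,"dy":-34}]' 40; python3 -m jog '[{"twist":-0.14},{"twist":-0.14},{"twist":-0.14},{}]'
```

```text
$[0]: bad value
$[0]: bad value
```

```bash
cat > st.py <<'E'
from h import *
from scipy.spatial.transform import Rotation as Ro
import sys
s=r.get_state();q=np.array(s["tcp_rot"]);R=Ro.from_quat(q[[1,2,3,0]]).as_matrix()
print("t",s["t"],"tcp",np.array(s["tcp_pos"]).round(4),"yaw",np.arctan2(R[1,0],R[0,0]).round(4),"F",np.round(s["wrist_force"],2),"M",np.round(s["moment"],3),"w",round(s["width"],4),"q6",s["joint_positions"][5],"grip",s["gripper_force"])
if len(sys.argv)>1:
    T=np.array(list(map(float,sys.argv[1:4])));print("tool delta mm",(R.T@(T-s["tcp_pos"])*1000).round(1))
E
python3 st.py .487 -.0912 .118
```

```text
t 1.0 tcp [ 0.234  -0.5795  0.2483] yaw 0.3838 F [ 0.45 -0.15  0.15] M [0.018 0.    0.025] w 0.0854 q6 -0.12608366201014654 grip 0.0
tool delta mm [ 417.4 -358.1  130.3]
```

```bash
python3 -m jog '[{"dx":42,"dy":-36,"dz":0,"twist":0,"fingers":-1},{"dx":42,"dy":-36,"dz":0,"twist":0,"fingers":-1},{"dx":42,"dy":-36,"dz":0,"twist":0,"fingers":-1},{"dx":42,"dy":-36,"dz":0,"twist":0,"fingers":-1},{"dx":42,"dy":-36,"dz":0,"twist":0,"fingers":-1},{"dx":42,"dy":-36,"dz":0,"twist":0,"fingers":-1},{"dx":42,"dy":-36,"dz":0,"twist":0,"fingers":-1},{"dx":42,"dy":-36,"dz":0,"twist":0,"fingers":-1},{"dx":42,"dy":-36,"dz":0,"twist":0,"fingers":-1},{"dx":40,"dy":-34,"dz":0,"twist":0,"fingers":-1}]' 40; python3 -m jog '[{"dx":0,"dy":0,"dz":20,"twist":-0.14,"fingers":-1},{"dx":0,"dy":0,"dz":20,"twist":-0.14,"fingers":-1},{"dx":0,"dy":0,"dz":20,"twist":-0.14,"fingers":-1},{"dx":0,"dy":0,"dz":0,"twist":0,"fingers":-1}]'; python3 st.py .487 -.0912 .118
```

```text
t: 2.25
tcp_pos: [0.4883, -0.0893, 0.2487]
tcp_rot: [0.0, 0.982, 0.191, 0.0]
wrist_force: [1.1, -0.2, 0.0]
width: 0.0855
gripper_force: 0.0
t: 2.75
tcp_pos: [0.4864, -0.0905, 0.1868]
tcp_rot: [-0.001, 0.921, 0.391, -0.001]
wrist_force: [-0.1, -0.3, -0.0]
width: 0.0851
gripper_force: 0.0
t 2.75 tcp [ 0.4864 -0.0905  0.1868] yaw 0.8027 F [-0.07 -0.27 -0.01] M [ 0.038 -0.017  0.017] w 0.0851 q6 0.4245001651324072 grip 0.0
tool delta mm [ 0.   1.1 68.8]
```

```bash
python3 -m jog '[{"dx":0,"dy":1,"dz":23,"twist":0,"fingers":-1},{"dx":0,"dy":0,"dz":23,"twist":0,"fingers":-1},{"dx":0,"dy":0,"dz":23,"twist":0,"fingers":-1},{"dx":0,"dy":0,"dz":0,"twist":0,"fingers":0.3}]'; python3 st.py
python3 - <<'E'
from fit import *
o=[]
for n in("top","scene"):
    s=take(n);p=proj(s,[.487,-.091,.118]).astype(int);o.append(cv2.resize(s["color"][p[1]-45:p[1]+45,p[0]-45:p[0]+45],(380,380),interpolation=cv2.INTER_CUBIC))
cv2.imwrite("pics/g1.png",cv2.hconcat(o))
E
```

```text
t: 3.25
tcp_pos: [0.4874, -0.0915, 0.1186]
tcp_rot: [-0.001, 0.921, 0.39, -0.001]
wrist_force: [-0.8, -1.1, -0.2]
width: 0.0698
gripper_force: 0.0
t 3.25 tcp [ 0.4874 -0.0915  0.1186] yaw 0.8012 F [-0.75 -1.07 -0.21] M [-0.022  0.017  0.002] w 0.0698 q6 0.4248222897448164 grip 0.0
```

View pics/g1.png

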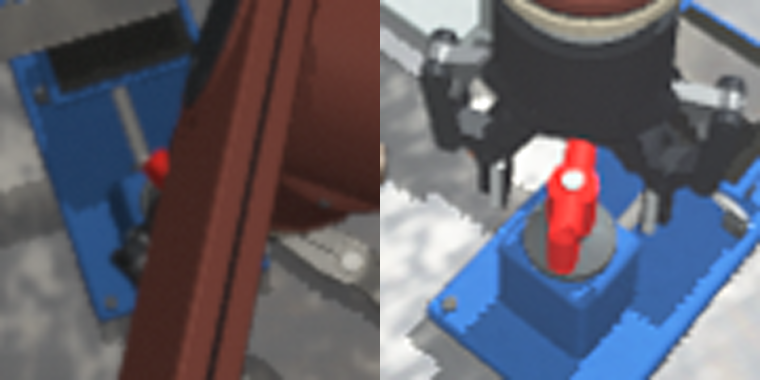

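The fingers straddle the wing symmetrically (scene view). Closing.

```bash
python3 -m jog '[{"dx":0,"dy":0,"dz":0,"twist":0,"fingers":1},{"dx":0,"dy":0,"dz":0,"twist":0,"fingers":1},{"dx":0,"dy":0,"dz":0,"twist":0,"fingers":1},{"dx":0,"dy":0,"dz":0,"twist":0,"fingers":1},{"dx":0,"dy":0,"dz":0,"twist":0,"fingers":1}]' 40; python3 st.py
```

```text
t: 3.98
tcp_pos: [0.4875, -0.0905, 0.1205]
tcp_rot: [-0.001, 0.92, 0.391, -0.001]
wrist_force: [-7.5, 6.5, 11.9]
width: 0.0132
gripper_force: 40.7
t 3.975 tcp [ 0.4875 -0.0905  0.1205] yaw 0.8041 F [-7.46  6.49 11.86] M [0.957 1.149 0.125] w 0.0132 q6 0.42246149253972903 grip 40.74530482292175
```

```bash
cat > plat.py <<'E'
from fit import *
import sys
# platform height & bar pose from visible masks
V=[]
for n in("scene","top"):
    s=take(n);p=r.trace("jack_platform",n);b=r.trace("bar",n)
    print(n,[(round(d[0]["conf"],2),d[0]["pixels"].sum()) if d else None for d in(p,b)])
    cv2.imwrite(f"pics/p_{n}_{sys.argv[1]}.png",s["color"]);np.savez(f"v_{n}_{sys.argv[1]}.npz",color=s["color"],p=p[0]["pixels"] if p else [],b=b[0]["pixels"] if b else [])
    if n=="scene":
        c=cv2.resize(s["color"][160:300,190:370],None,fx=4,fy=4,interpolation=cv2.INTER_NEAREST)
        for d,col in((p,(0,255,255)),(b,(0,255,0))):
            m=cv2.resize(d[0]["pixels"][160:300,190:370].astype(np.uint8),None,fx=4,fy=4,interpolation=cv2.INTER_NEAREST)
            cv2.drawContours(c,cv2.findContours(m,0,1)[0],-1,col,1)
        cv2.imwrite(f"pics/ov_{sys.argv[1]}.png",c)
E
python3 plat.py a
```

```text
scene [(0.77, np.int64(565)), (0.91, np.int64(606))]
top [(0.76, np.int64(804)), (0.7, np.int64(1923))]
```

View pics/ov_a.png

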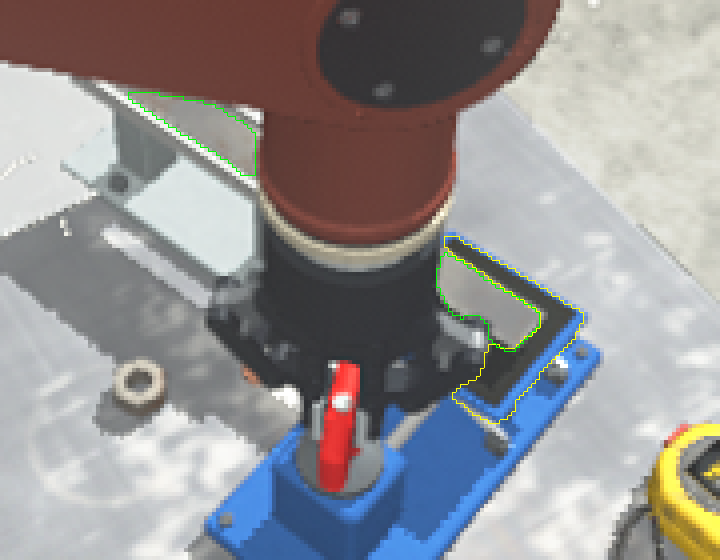

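Gripped (13 mm). I relieve the side load slightly and turn 0.45 rad (safe minimum), reading moment.

```bash
python3 -m jog '[{"dx":0,"dy":-1,"dz":-2,"twist":0,"fingers":1},{"dx":0,"dy":0,"dz":0,"twist":0,"fingers":1}]'; python3 st.py; python3 -m jog '[{"dx":0,"dy":0,"dz":0,"twist":0.09,"fingers":1},{"dx":0,"dy":0,"dz":0,"twist":0.09,"fingers":1},{"dx":0,"dy":0,"dz":0,"twist":0.09,"fingers":1}]';python3 st.py;python3 -m jog '[{"dx":0,"dy":0,"dz":0,"twist":0.09,"fingers":1},{"dx":0,"dy":0,"dz":0,"twist":0.09,"fingers":1}]'; python3 st.py; python3 plat.py b
```

```text
t: 4.53
tcp_pos: [0.4873, -0.0905, 0.1207]
tcp_rot: [-0.0, 0.92, 0.391, 0.0]
wrist_force: [3.7, 3.7, -8.7]
width: 0.0135
gripper_force: 40.6
t 4.525 tcp [ 0.4873 -0.0905  0.1207] yaw 0.8038 F [ 3.7   3.72 -8.66] M [ 0.403 -0.481  0.157] w 0.0135 q6 0.4232358335978704 grip 40.57016909122467
t: 4.9
tcp_pos: [0.4876, -0.0908, 0.1207]
tcp_rot: [-0.0, 0.965, 0.262, 0.0]
wrist_force: [4.8, 1.5, -10.2]
width: 0.0129
gripper_force: 40.5
t 4.9 tcp [ 0.4876 -0.0908  0.1207] yaw 0.5309 F [  4.81   1.55 -10.18] M [ 0.294 -0.641  0.24 ] w 0.0129 q6 0.6960569284904924 grip 40.46364605426788
t: 5.15
tcp_pos: [0.4877, -0.091, 0.1207]
tcp_rot: [-0.0, 0.985, 0.175, 0.0]
wrist_force: [4.2, 1.4, -10.6]
width: 0.0136
gripper_force: 40.4
t 5.15 tcp [ 0.4877 -0.091   0.1207] yaw 0.3509 F [  4.18   1.36 -10.63] M [ 0.169 -0.732  0.266] w 0.0136 q6 0.8760512484336119 grip 40.37384390830994
scene [(0.89, np.int64(704)), (0.93, np.int64(670))]
top [(0.9, np.int64(904)), (0.9, np.int64(1940))]
```

View pics/ov_b.png

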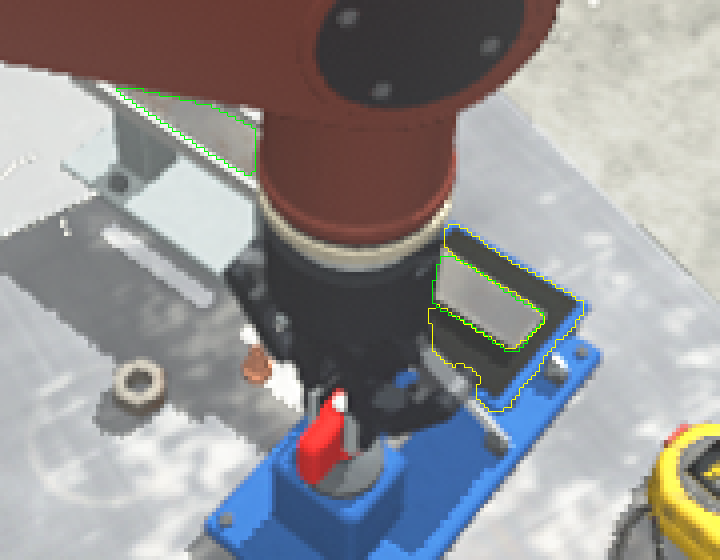

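```bash
cat > hp.py <<'E'
from fit import *
import sys
tag=sys.argv[1];V=[]
for n in("scene","top"):
    s=take(n);z=np.load(f"v_{n}_{tag}.npz");p=z["p"].astype(float);b=cv2.dilate(z["b"].astype(np.uint8),np.ones((3,3)))
    w=np.ones_like(p);w[b>0]=0
    if n=="scene": w[:,:312]=0
    V.append((s,p,w))
for use,nm in((V,"both"),(V[:1],"scene"),(V[1:],"top")):
  for th in(.008,.013):
    def cost(q):
        a,z=.0+q[0]*.05,.078+q[1]*.005;psi=.2973+a
        P=box(.487+.12*np.cos(psi)+q[2]*.003,-.091+.12*np.sin(psi)+q[3]*.003,psi,z-th,z,.090,.096)
        return sum((np.abs(sil(s,P)-m)*w).sum() for s,m,w in use)+2*(q[2]**2+q[3]**2)
    q=minimize(cost,np.zeros(4),method="Nelder-Mead",options=dict(initial_simplex=np.vstack([np.zeros(4),np.eye(4)]),maxfev=200)); print(nm,th,"psi",.2973+.05*q.x[0],"z",(.078+.005*q.x[1]).round(4),q.x[2:]*3,q.fun)
E
python3 hp.py a; python3 hp.py b
```

```text
both 0.008 psi 0.31572664456174715 z 0.0656 [-0.93780099  0.05497868] 151.70983512210876
both 0.013 psi 0.3210152618860781 z 0.0663 [-1.415551    0.27265168] 175.50102092318886
scene 0.008 psi 0.3096621021725748 z 0.0618 [1.21665348 3.2569828 ] 25.00783143907251
scene 0.013 psi 0.3107335165705763 z 0.0649 [-1.45371968  2.82249337] 25.620340988215286
top 0.008 psi 0.2775238401302567 z 0.0304 [ 5.65108206 -2.93552569] 67.17627022425218
top 0.013 psi 0.271898580294851 z 0.0262 [ 6.65955232 -2.66926285] 74.29762380952172
both 0.008 psi 0.3069031080096698 z 0.0762 [-2.4583577   0.96297446] 132.6510368692424
both 0.013 psi 0.30517357951986457 z 0.0774 [-3.19305371  1.77893508] 170.22383573654122
scene 0.008 psi 0.33332180867298716 z 0.0708 [0.47219666 1.24949811] 24.451394229299062
scene 0.013 psi 0.32735473760660394 z 0.0716 [-0.76161264  2.72762263] 28.131237163844418
top 0.008 psi 0.3203948381744007 z 0.0797 [-2.09662798 -0.94738402] 93.68611178175182
top 0.013 psi 0.30053083988024953 z 0.0595 [ 2.99189118 -2.99779599] 74.2529319259623
```

Platform ≈ 75–76 mm now, bar ≈ 84 mm: about 0.4 rad to contact. Continue in smaller steps.

```bash
R='{"dx":0}'; python3 -m jog '[{"dx":0,"dy":0,"dz":1,"twist":0.08,"fingers":1},{"dx":0,"dy":0,"dz":0,"twist":0.08,"fingers":1},{"dx":0,"dy":0,"dz":0,"twist":0,"fingers":1}]' >/dev/null;python3 st.py;python3 -m jog '[{"dx":0,"dy":0,"dz":0,"twist":0.06,"fingers":1},{"dx":0,"dy":0,"dz":0,"twist":0,"fingers":1}]'>/dev/null; python3 st.py;python3 -m jog '[{"dx":0,"dy":0,"dz":0,"twist":0.06,"fingers":1},{"dx":0,"dy":0,"dz":0,"twist":0,"fingers":1}]'>/dev/null; python3 st.py; python3 plat.py c; python3 hp.py c | grep -E "both|scene"
```

```text
t 6.025 tcp [ 0.4878 -0.0912  0.1206] yaw 0.1957 F [ 2.13  1.4  -5.77] M [ 0.131 -0.33  -0.056] w 0.0131 q6 1.0312291309085746 grip 41.15392327308655
t 6.275 tcp [ 0.4878 -0.0913  0.1206] yaw 0.1363 F [ 0.49 -0.08 -2.44] M [ 0.081 -0.298  0.002] w 0.0131 q6 1.0906476274950563 grip 41.239871978759766
t 6.525 tcp [ 0.4878 -0.0914  0.1206] yaw 0.0763 F [ 2.   -1.02 -2.58] M [-0.006 -0.252  0.021] w 0.013 q6 1.150674223188383 grip 41.31168186664581
scene [(0.87, np.int64(859)), (0.55, np.int64(682))]
top [(0.61, np.int64(945)), (0.61, np.int64(1840))]
both 0.008 psi 0.3175649366671354 z 0.0815 [-1.83039346 -0.72045967] 132.8833966043596
both 0.013 psi 0.31334502317398805 z 0.0828 [-3.2557032   0.40905268] 157.439709360533
scene 0.008 psi 0.3178914261915437 z 0.0788 [-0.50286516  1.00244866] 25.55401573237625
scene 0.013 psi 0.3182804651052393 z 0.0798 [-1.54542426  1.81474448] 29.325330362533876
```

View pics/ov_c.png

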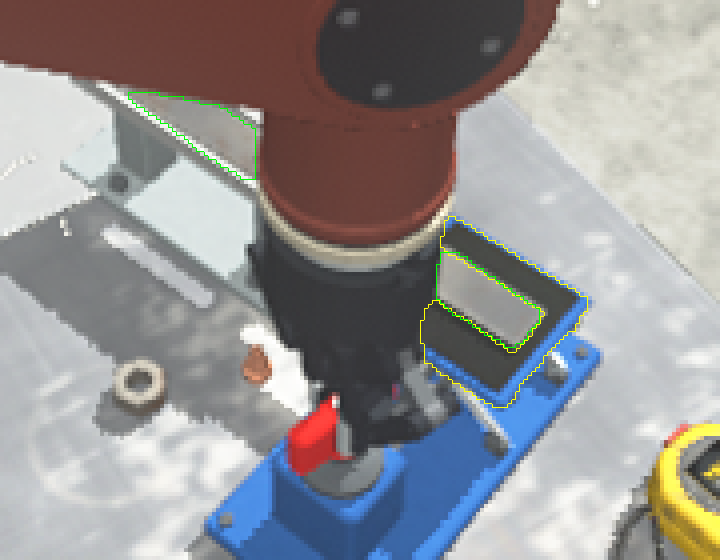

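Bar tip (crop (546,316)/(512,350)) hasn't moved; platform ≈ 80.5–81.5 mm. Now I'll track the bar's edges sub-pixel while stepping.

```bash
cat > tip.py <<'E'
from fit import *
import sys,os
tag=sys.argv[1];f=f"t_{tag}.npy"
if os.path.exists(f"pics/p_scene_{tag}.png") : im=cv2.imread(f"pics/p_scene_{tag}.png")
else: im=take("scene")["color"];cv2.imwrite(f"pics/p_scene_{tag}.png",im)
g=cv2.GaussianBlur(im[...,1].astype(np.float32),(3,3),0)
lo,hi=[],[]
for c in range(309,320):
    col=g[216:256,c];i=int(np.argmax(np.where((np.arange(40)>8)&(np.arange(40)<30),col,0)));pk=col[max(i-2,0):i+3].mean()
    for sgn,o in((-1,lo),(1,hi)):
        j=i
        while 0<j<39 and col[j]>pk*.55: j+=sgn
        a,b=col[j-sgn],col[j];o.append(216+j-sgn+sgn*(a-pk*.55)/(a-b))
print(tag,"upper",np.median(lo).round(2),np.mean(lo).round(2),"lower",np.median(hi).round(2),np.mean(hi).round(2))
E
for t in b c; do python3 tip.py $t; done
python3 -m jog '[{"dx":0,"dy":0,"dz":0,"twist":0.08,"fingers":1},{"dx":0,"dy":0,"dz":0,"twist":0,"fingers":1}]'>/dev/null; python3 st.py; python3 tip.py d
python3 -m jog '[{"dx":0,"dy":0,"dz":0,"twist":0.06,"fingers":1},{"dx":0,"dy":0,"dz":0,"twist":0,"fingers":1}]'>/dev/null; python3 st.py; python3 tip.py e
python3 -c "
from fit import *
s=take('scene')
for z in(.084,.087): print(proj(s,[.602,-.06,z]))"
```

```text
b upper 228.46 228.53 lower 245.24 245.11
c upper 227.53 227.73 lower 244.67 244.43
t 7.175 tcp [ 0.4878 -0.0914  0.1206] yaw -0.0055 F [ 1.19 -1.23 -0.93] M [-0.394 -0.201  0.042] w 0.0131 q6 1.232461232726416 grip 41.63374364376068
d upper 227.3 227.24 lower 243.76 243.8
t 7.475 tcp [ 0.4878 -0.0915  0.1206] yaw -0.0646 F [ 1.17 -4.51  0.83] M [-0.606 -0.192  0.017] w 0.013 q6 1.2916425927957336 grip 41.71976923942566
e upper 226.42 226.69 lower 243.66 243.44
[310.31996775 236.59754529]
[310.45162201 235.79940786]
```

Run:
```python
import cv2,numpy as np
o=[]
for t in "be":
    c=cv2.resize(cv2.imread(f"pics/p_scene_{t}.png")[205:265,292:342],None,fx=8,fy=8,interpolation=cv2.INTER_NEAREST)
    for y in range(0,480,40): cv2.line(c,(0,y),(399,y),(0,255,0),1)
    o.append(c)
cv2.imwrite("pics/be.png",cv2.hconcat(o))
# template shift of bar tip, upsampled
a=cv2.imread("pics/p_scene_b.png");
for nm,(r0,r1,c0,c1) in dict(tip=(226,250,312,328),bar=(224,246,308,322)).items():
    for t in "cde":
        b=cv2.imread(f"pics/p_scene_{t}.png");W=np.eye(2,3,dtype=np.float32)
        T=cv2.threshold(a[r0:r1,c0:c1,1],75,255,3)[1]*1.;
        cc,W=cv2.findTransformECC(a[r0:r1,c0:c1,1],b[r0:r1,c0:c1,1],W,cv2.MOTION_TRANSLATION,(3,200,1e-5));print(nm,t,W[:,2],round(cc,3))
```

```text
tip c [ 0.2695331  -0.90011656] 0.943
tip d [ 0.5401633 -1.3156536] 0.92
tip e [ 0.33674666 -1.7464615 ] 0.937
bar c [ 0.42226034 -0.6873317 ] 0.951
bar d [ 0.60024315 -1.1490582 ] 0.971
bar e [ 0.3655017 -1.7121854] 0.925
```

View pics/be.png

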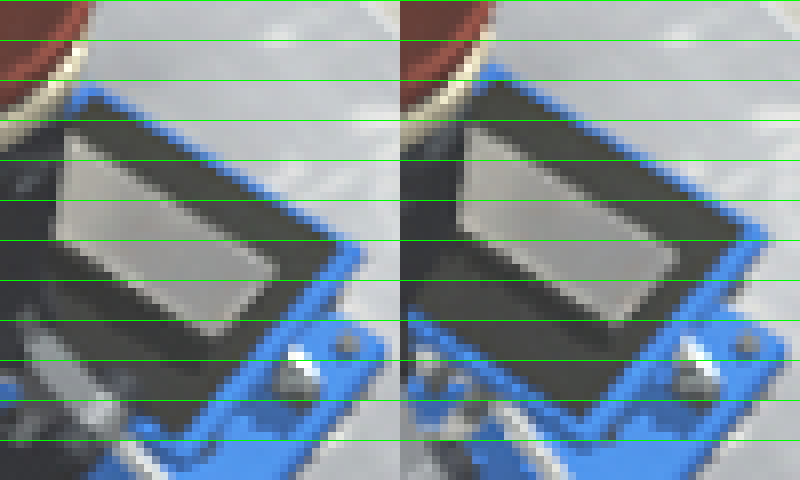

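The tip rose ~1.3–1.7 px (≈5–6 mm) between b and e while platform rose 8.3 mm: contact came soon after b. Back off 0.14 rad to a lift of ≈3 mm, and compare with the original picture.

```bash
cat > ecc.py <<'E'
import cv2,numpy as np,sys,os
from fit import take
tags=sys.argv[2:]
def load(t):
    f=f"pics/p_scene_{t}.png" if t!="0" else "pics/scene0.png"
    if not os.path.exists(f): cv2.imwrite(f,take("scene")["color"])
    return cv2.imread(f)[...,1]
a=load(sys.argv[1])
for t in tags:
    b=load(t)
    for nm,(r0,r1,c0,c1) in dict(tip=(226,250,312,328),bar=(224,246,308,322),static=(240,256,328,346)).items():
        cc,W=cv2.findTransformECC(a[r0:r1,c0:c1],b[r0:r1,c0:c1],np.eye(2,3,dtype=np.float32),cv2.MOTION_TRANSLATION,(3,200,1e-5));print(sys.argv[1],t,nm,W[:,2].round(2),round(cc,3),end=" | ")
    print()
E
python3 -m jog '[{"dx":0,"dy":0,"dz":0,"twist":-0.07,"fingers":1},{"dx":0,"dy":0,"dz":0,"twist":-0.07,"fingers":1},{"dx":0,"dy":0,"dz":0,"twist":0,"fingers":1}]'>/dev/null; python3 st.py
python3 ecc.py 0 b c d e f; python3 ecc.py e f c
```

```text
t 7.95 tcp [ 0.4878 -0.0913  0.1206] yaw 0.0746 F [ 1.11 -4.72  0.35] M [-0.558 -0.291  0.197] w 0.013 q6 1.1524647075914003 grip 41.944191455841064
0 b tip [ 0.57 -0.59] 0.877 | 0 b bar [1.56 0.24] 0.86 | 0 b static [-0.45 -0.38] 0.88 | 
0 c tip [ 0.85 -1.31] 0.687 | 0 c bar [ 0.83 -0.63] 0.778 | 0 c static [-0.47 -0.41] 0.828 | 
0 d tip [ 0.61 -1.75] 0.784 | 0 d bar [ 1.2  -0.93] 0.758 | 0 d static [-0.44 -0.46] 0.817 | 
0 e tip [ 0.62 -2.04] 0.766 | 0 e bar [ 0.42 -1.7 ] 0.839 | 0 e static [-0.43 -0.47] 0.821 | 
0 f tip [ 0.85 -1.3 ] 0.696 | 0 f bar [ 0.68 -0.99] 0.642 | 0 f static [-0.46 -0.42] 0.822 | 
e f tip [-0.23  0.96] 0.967 | e f bar [-0.74  0.67] 0.994 | e f static [0.05 0.11] 0.992 | 
e c tip [-0.25  0.95] 0.974 | e c bar [-0.4   0.78] 0.968 | e c static [0.05 0.11] 0.988 |
```

Bar lift at f ≈ 3 mm (−0.9 px net, and it followed the platform down). Release and rise.

```bash
python3 -m jog '[{"dx":0,"dy":0,"dz":0,"twist":0,"fingers":-0.3},{"dx":0,"dy":0,"dz":0,"twist":0,"fingers":-0.3},{"dx":0,"dy":0,"dz":0,"twist":0,"fingers":-0.3},{"dx":0,"dy":0,"dz":0,"twist":0,"fingers":-0.3}]'>/dev/null; python3 st.py;  python3 -m jog '[{"dx":0,"dy":0,"dz":-25,"twist":0,"fingers":-0.3},{"dx":0,"dy":0,"dz":-40,"twist":0,"fingers":-0.3},{"dx":0,"dy":0,"dz":-40,"twist":0,"fingers":-0.3},{"dx":-60,"dy":0,"dz":0,"twist":0,"fingers":-0.3},{"dx":-50,"dy":25,"dz":0,"twist":0,"fingers":-0.3},{"dx":-10,"dy":60,"dz":0,"twist":0,"fingers":-0.3},{"dx":0,"dy":60,"dz":0,"twist":0,"fingers":-0.3},{"dx":0,"dy":60,"dz":0,"twist":0,"fingers":-0.3},{"dx":0,"dy":60,"dz":0,"twist":0,"fingers":-0.3},{"dx":0,"dy":60,"dz":0,"twist":0,"fingers":-0.3}]' ; python3 st.py; python3 ecc.py 0 g; python3 ecc.py f g
python3 - <<'E'
import cv2
o=[]
for t in("scene0","p_scene_g"):
    c=cv2.resize(cv2.imread(f"pics/{t}.png")[195:275,265:345],None,fx=5,fy=5,interpolation=cv2.INTER_NEAREST)
    for y in range(0,400,40): cv2.line(c,(0,y),(399,y),(0,255,0),1)
    o.append(c)
cv2.imwrite("pics/fin.png",cv2.hconcat(o))
E
```

```text
t 8.5 tcp [ 0.4874 -0.0909  0.1202] yaw 0.0737 F [ 0.35  0.65 -0.31] M [-0.021  0.024 -0.016] w 0.0554 q6 1.1533333552511873 grip 0.0
t: 9.75
tcp_pos: [0.3917, -0.426, 0.2253]
tcp_rot: [-0.0, 0.999, 0.037, 0.0]
wrist_force: [0.6, 0.4, 0.2]
width: 0.0555
gripper_force: 0.0
t 9.75 tcp [ 0.3917 -0.426   0.2253] yaw 0.0733 F [0.6  0.41 0.2 ] M [-0.076  0.019  0.068] w 0.0555 q6 0.533698728996102 grip 0.0Traceback (most recent call last):
  File "ecc.py", line 12, in <module>
    cc,W=cv2.findTransformECC(a[r0:r1,c0:c1],b[r0:r1,c0:c1],np.eye(2,3,dtype=np.float32),cv2.MOTION_TRANSLATION,(3,200,1e-5));print(sys.argv[1],t,nm,W[:,2].round(2),round(cc,3),end=" | ")
         ~~~~~~~~~~~~~~~~~~~~^^^^^^^^^^^^^^^^^^^^^^^^^^^^^^^^^^^^^^^^^^^^^^^^^^^^^^^^^^^^^^^^^^^^^^^^^^^^^^^^^^^^^^^^^^^^^^^^
cv2.error: OpenCV(4.12.0) /io/opencv/modules/video/src/ecc.cpp:589: error: (-7:Iterations do not converge) The algorithm stopped before its convergence. The correlation is going to be minimized. Images may be uncorrelated or non-overlapped in function 'findTransformECC'

Traceback (most recent call last):
  File "ecc.py", line 12, in <module>
    cc,W=cv2.findTransformECC(a[r0:r1,c0:c1],b[r0:r1,c0:c1],np.eye(2,3,dtype=np.float32),cv2.MOTION_TRANSLATION,(3,200,1e-5));print(sys.argv[1],t,nm,W[:,2].round(2),round(cc,3),end=" | ")
         ~~~~~~~~~~~~~~~~~~~~^^^^^^^^^^^^^^^^^^^^^^^^^^^^^^^^^^^^^^^^^^^^^^^^^^^^^^^^^^^^^^^^^^^^^^^^^^^^^^^^^^^^^^^^^^^^^^^^
cv2.error: OpenCV(4.12.0) /io/opencv/modules/video/src/ecc.cpp:574: error: (-7:Iterations do not converge) NaN encountered. in function 'findTransformECC'
```

View pics/fin.png

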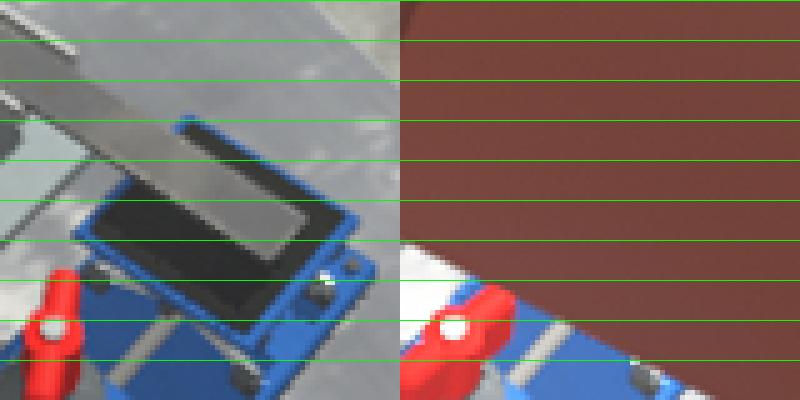

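The arm blocks the scene view; move on to near the start pose.

```bash
python3 -m jog '[{"dx":-35,"dy":30,"dz":-5,"twist":0,"fingers":-0.3},{"dx":-35,"dy":30,"dz":-5,"twist":0,"fingers":-0.3},{"dx":-35,"dy":30,"dz":-5,"twist":0,"fingers":-0.3},{"dx":-35,"dy":30,"dz":-5,"twist":0,"fingers":-0.3},{"dx":-30,"dy":25,"dz":0,"twist":0,"fingers":-0.3},{"dx":0,"dy":0,"dz":0,"twist":0,"fingers":-0.3}]' ; python3 ecc.py 0 h;python3 look.py|tail -1
python3 - <<'E'
import cv2
o=[]
for t in("scene0","p_scene_h"):
    c=cv2.resize(cv2.imread(f"pics/{t}.png")[195:275,265:345],None,fx=5,fy=5,interpolation=cv2.INTER_NEAREST)
    for y in range(0,400,40): cv2.line(c,(0,y),(399,y),(0,255,0),1)
    o.append(c)
cv2.imwrite("pics/fin2.png",cv2.hconcat(o))
E
```

```text
t: 10.55
tcp_pos: [0.2307, -0.5826, 0.245]
tcp_rot: [-0.0, 0.999, 0.035, -0.0]
wrist_force: [1.3, 0.3, -0.2]
width: 0.0555
gripper_force: 0.0
0 h tip [ 0.69 -0.74] 0.776 | 0 h bar [3.6  1.58] 0.685 | 0 h static [-0.35 -0.44] 0.869 | 
top 226 198Traceback (most recent call last):
  File "look.py", line 7, in <module>
    V[n]=(s,red.astype(float),r.trace("bar",n)[0]["pixels"].astype(float));print(n,red.sum(),d["pixels"].sum())
                              ~~~~~~~~~~~~~~~~^^^
IndexError: list index out of range
```

View pics/fin2.png

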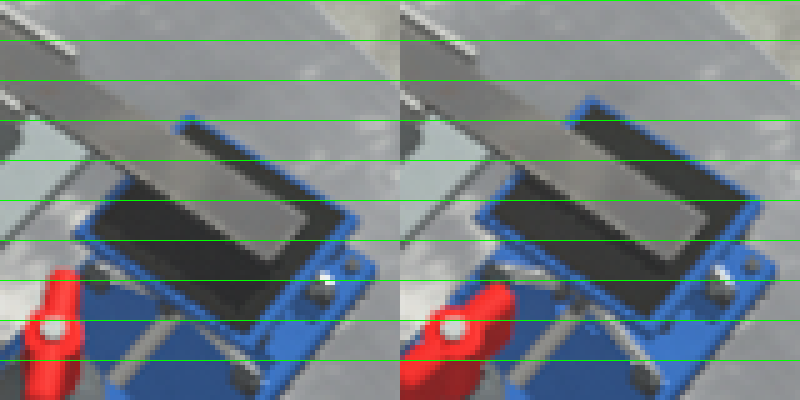

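```bash
cat > edge.py <<'E'
import cv2,numpy as np,sys
from scipy.ndimage import map_coordinates
# tip geometry in scene0 px: long-axis direction & across, from crop
A=np.array([265+305/5,195+215/5])-.5;B=np.array([265+270/5,195+260/5])-.5  # end corners far/near
u=np.array([305-180,215-143.]);u/=np.linalg.norm(u)   # along bar toward tip
def prof(g,p,d):
    t=np.arange(-5,5.01,.1);v=map_coordinates(g,[p[1]+t*d[1],p[0]+t*d[0]],order=1);return t,v
def edge(g,P,d):  # mean location of bright->dark transition along d
    o=[]
    for p in P:
        t,v=prof(g,p,d);gr=-np.gradient(cv2.GaussianBlur(v.reshape(1,-1).astype(np.float32),(9,1),0).ravel());i=np.argmax(np.where(abs(t)<3.5,gr,0))
        w=np.where(abs(t-t[i])<1.5,np.clip(gr,0,None),0);o.append((w*t).sum()/w.sum())
    return np.median(o),np.std(o)/len(o)**.5
for tag in sys.argv[1:]:
    g=cv2.imread("pics/scene0.png" if tag=="0" else f"pics/p_scene_{tag}.png")[...,1].astype(np.float32)
    L=[4,5.5,7,8.5,10,11.5]
    print(tag,"far",*np.round(edge(g,[A-u*k for k in L],np.array([0,-1.])),2),"near",*np.round(edge(g,[B-u*k for k in L],np.array([0,1.])),2),"end",*np.round(edge(g,[A+(B-A)*f for f in(.2,.35,.5,.65,.8)],np.array([1.,0])),2))
E
python3 edge.py 0 h b c d e f
```

```text
0 far 0.44 0.03 near 0.32 0.07 end 1.07 0.1
h far 0.44 0.03 near 0.3 0.07 end 1.08 0.1
b far 0.44 0.03 near 0.33 0.07 end 1.05 0.1
c far 1.37 0.02 near -0.42 0.08 end 0.53 0.05
d far 1.89 0.04 near -1.0 0.04 end 0.11 0.1
e far 2.37 0.02 near -1.42 0.07 end -0.06 0.06
f far 1.29 0.03 near -0.41 0.07 end 0.53 0.05
```

Edge tracking is very repeatable: 0 = b = h (no lift), c = f ≈ +0.85 px (3 mm). So the bar sank back after release — the knob must have moved on letting go. Measure platform and knob angle now.

```bash
python3 - <<'E'
from fit import *
from scipy.ndimage import map_coordinates
# plate right part: far edge of plate vertical position (blue-ness) at several columns
for tag in("0","b","c","d","e","f","h"):
    im=cv2.imread("pics/scene0.png" if tag=="0" else f"pics/p_scene_{tag}.png").astype(np.float32)
    bl=im[...,0]-im[...,2];o=[]
    for c in range(316,332):
        col=bl[205:250,c];i=int(np.argmax(col[:36]>45));pk=col[i:i+3].max();th=40
        o.append(205+i-1+(th-col[i-1])/(col[i]-col[i-1]))
    print(tag,np.median(np.array(o)-.6*(np.arange(16))).round(2))
V=[]
for n in("top","scene"):
    s=take(n);hsv=cv2.cvtColor(s["color"],cv2.COLOR_BGR2HSV);p=proj(s,[.487,-.091,.118]).astype(int);near=np.zeros((384,512),bool);near[p[1]-25:p[1]+25,p[0]-25:p[0]+25]=1
    red=((hsv[...,0]<12)|(hsv[...,0]>168))&(hsv[...,1]>130)&(hsv[...,2]>60)&near;V.append((s,red*1.))
for y0 in(-.1,.1,.3):print(fit(V,lambda p:box(*p,.095,.129,.062,.014),np.array([.487,-.0912,y0]),np.array([.004,.004,.1])))
E
python3 st.py
```

```text
0 225.25
b 222.37
c 220.77
d 220.28
e 219.92
f 220.78
h 221.55
(array([ 0.48717396, -0.09142181,  0.24732802]), np.float64(189.12549019607843), np.float64(338.71764705882356))
(array([ 0.48677568, -0.0913622 ,  0.23213499]), np.float64(189.71764705882353), np.float64(216.4313725490196))
(array([ 0.48679631, -0.0914093 ,  0.24744424]), np.float64(189.14117647058822), np.float64(196.77254901960785))
t 11.0 tcp [ 0.2338 -0.5807  0.2454] yaw 0.075 F [ 0.79  0.27 -0.19] M [ 0.026 -0.022  0.012] w 0.0556 q6 0.18175256473495452 grip 0.0
```

The knob sprang back ~0.15 rad on release (wing yaw now ≈0.23, contact at ≈0.21). Regrasp and turn to yaw ≈ −0.05, which is fine (2–5 mm lift) with or without such a spring-back, nulling forces before release.

```bash
python3 -m jog '[{"dx":29,"dy":-47,"dz":0,"twist":0,"fingers":-0.3},{"dx":29,"dy":-47,"dz":0,"twist":0,"fingers":-0.3},{"dx":29,"dy":-47,"dz":0,"twist":0,"fingers":-0.3},{"dx":29,"dy":-47,"dz":0,"twist":0,"fingers":-0.3},{"dx":29,"dy":-47,"dz":0,"twist":0,"fingers":-0.3},{"dx":29,"dy":-47,"dz":0,"twist":0,"fingers":-0.3},{"dx":29,"dy":-47,"dz":0,"twist":0,"fingers":-0.3},{"dx":29,"dy":-47,"dz":0,"twist":0,"fingers":-0.3},{"dx":29,"dy":-47,"dz":0,"twist":0,"fingers":-0.3},{"dx":29,"dy":-46,"dz":0,"twist":0,"fingers":-0.3}]' >/dev/null; python3 -m jog '[{"dx":0,"dy":0,"dz":30,"twist":-0.16,"fingers":-0.3},{"dx":0,"dy":0,"dz":25,"twist":0,"fingers":-0.3},{"dx":0,"dy":0,"dz":0,"twist":0,"fingers":-0.3}]' >/dev/null; python3 st.py .4874 -.0911 .1205
```

```text
t 12.625 tcp [ 0.4862 -0.0909  0.1884] yaw 0.2347 F [-1.44  0.4   0.68] M [ 0.022  0.032 -0.01 ] w 0.0551 q6 0.9916032543692892 grip 0.0
tool delta mm [ 1.4  0.6 67.9]
```

```bash
python3 -m jog '[{"dx":1,"dy":0.5,"dz":24,"twist":0,"fingers":-0.3},{"dx":0,"dy":0,"dz":24,"twist":0,"fingers":-0.3},{"dx":0,"dy":0,"dz":20,"twist":0,"fingers":-0.3},{"dx":0,"dy":0,"dz":0,"twist":0,"fingers":1},{"dx":0,"dy":0,"dz":0,"twist":0,"fingers":1},{"dx":0,"dy":0,"dz":0,"twist":0,"fingers":1},{"dx":0,"dy":0,"dz":0,"twist":0,"fingers":1},{"dx":0,"dy":0,"dz":0,"twist":0,"fingers":1}]' 30 >/dev/null; python3 st.py; python3 -m jog '[{"dx":0,"dy":0,"dz":0,"twist":0.07,"fingers":1},{"dx":0,"dy":0,"dz":0,"twist":0.07,"fingers":1},{"dx":0,"dy":0,"dz":0,"twist":0.07,"fingers":1},{"dx":0,"dy":0,"dz":0,"twist":0.07,"fingers":1},{"dx":0,"dy":0,"dz":0,"twist":0,"fingers":1}]'>/dev/null; python3 st.py; python3 ecc.py e i >/dev/null; python3 edge.py i
```

```text
t 13.625 tcp [ 0.4892 -0.0909  0.1241] yaw 0.234 F [-2.7   7.32  4.79] M [1.255 0.444 0.12 ] w 0.0135 q6 0.9915408198675139 grip 29.92465853691101
t 14.25 tcp [ 0.4893 -0.0917  0.1241] yaw -0.0461 F [-2.91  5.26  6.4 ] M [ 0.785  0.543 -0.03 ] w 0.0133 q6 1.2716202019638674 grip 30.108720660209656
i far 2.26 0.06 near -1.36 0.07 end 0.08 0.07
```

```bash
python3 -m jog '[{"dx":-0.3,"dy":-0.6,"dz":-0.6,"twist":0,"fingers":1},{"dx":0,"dy":0,"dz":0,"twist":0,"fingers":1}]' 20 >/dev/null; python3 st.py; python3 -m jog '[{"dx":0,"dy":0,"dz":0,"twist":0,"fingers":0.66},{"dx":0,"dy":0,"dz":0,"twist":0,"fingers":0.62},{"dx":0,"dy":0,"dz":0,"twist":0,"fingers":0.55},{"dx":0,"dy":0,"dz":0,"twist":0,"fingers":0.3},{"dx":0,"dy":0,"dz":0,"twist":0,"fingers":0}]' >/dev/null; python3 st.py; python3 ecc.py e j >/dev/null; python3 edge.py j
```

```text
t 14.55 tcp [ 0.4893 -0.0916  0.1241] yaw -0.0459 F [-0.44  3.83  5.4 ] M [0.658 0.217 0.046] w 0.0134 q6 1.2722377189693594 grip 30.02574920654297
t 15.175 tcp [ 0.4884 -0.0918  0.1228] yaw -0.0462 F [ 0.01 -0.35  0.75] M [-0.031 -0.044 -0.027] w 0.0424 q6 1.2725932577170171 grip 0.0
j far 1.82 0.04 near -0.91 0.06 end 0.15 0.08
```

After release the lift is ≈ 3.6 mm, well inside the limits. Retreat and check.

```bash
python3 -m jog '[{"dx":0,"dy":0,"dz":0,"twist":0,"fingers":-0.3},{"dx":0,"dy":0,"dz":-20,"twist":0,"fingers":-0.3},{"dx":0,"dy":0,"dz":-40,"twist":0,"fingers":-0.3},{"dx":0,"dy":0,"dz":-50,"twist":0,"fingers":-0.3},{"dx":-35,"dy":45,"dz":0,"twist":0,"fingers":-0.3},{"dx":-35,"dy":45,"dz":0,"twist":0,"fingers":-0.3},{"dx":-35,"dy":45,"dz":0,"twist":0,"fingers":-0.3},{"dx":-35,"dy":45,"dz":0,"twist":0,"fingers":-0.3},{"dx":-35,"dy":45,"dz":0,"twist":0,"fingers":-0.3},{"dx":-35,"dy":45,"dz":0,"twist":0,"fingers":-0.3}]' >/dev/null; python3 -m jog '[{"dx":-25,"dy":55,"dz":0,"twist":0,"fingers":-0.3},{"dx":-15,"dy":55,"dz":0,"twist":0,"fingers":-0.3},{"dx":-10,"dy":55,"dz":0,"twist":0,"fingers":-0.3},{"dx":0,"dy":50,"dz":0,"twist":0,"fingers":-0.3},{"dx":0,"dy":0,"dz":0,"twist":0,"fingers":-0.3},{"dx":0,"dy":0,"dz":0,"twist":0,"fingers":-0.3}]' >/dev/null; python3 st.py; python3 ecc.py e k >/dev/null; python3 edge.py 0 k
```

```text
t 17.225 tcp [ 0.2063 -0.5635  0.2322] yaw -0.0464 F [-0.68 -0.07  0.28] M [ 0.066  0.036 -0.017] w 0.0554 q6 0.265794186322291 grip 0.0
0 far 0.44 0.03 near 0.32 0.07 end 1.07 0.1
k far 0.43 0.03 near 0.31 0.07 end 1.06 0.1
```

The lift vanished again; check whether the jack creeps back under load or got turned during retreat.

```bash
cat > ph.py <<'E'
import cv2,numpy as np,sys
for tag in sys.argv[1:]:
    im=cv2.imread("pics/scene0.png" if tag=="0" else f"pics/p_scene_{tag}.png").astype(np.float32)
    bl=im[...,0]-im[...,2];o=[]
    for c in range(316,332):
        col=bl[205:250,c];i=int(np.argmax(col[:36]>45));o.append(205+i-1+(40-col[i-1])/(col[i]-col[i-1]))
    print(tag,"plate",np.median(np.array(o)-.6*np.arange(16)).round(2))
E
python3 ecc.py e l >/dev/null; python3 ph.py b c f h i j k l; python3 edge.py j k l
python3 - <<'E'
from fit import *
V=[]
for n in("top","scene"):
    s=take(n);hsv=cv2.cvtColor(s["color"],cv2.COLOR_BGR2HSV);p=proj(s,[.487,-.091,.118]).astype(int);near=np.zeros((384,512),bool);near[p[1]-25:p[1]+25,p[0]-25:p[0]+25]=1
    red=((hsv[...,0]<12)|(hsv[...,0]>168))&(hsv[...,1]>130)&(hsv[...,2]>60)&near;V.append((s,red*1.))
print(fit(V,lambda p:box(*p,.095,.129,.062,.014),np.array([.487,-.0912,.2]),np.array([.004,.004,.1])))
E
```

```text
b plate 222.37
c plate 220.77
f plate 220.78
h plate 221.55
i plate 219.97
j plate 220.37
k plate 221.55
l plate 221.55
j far 1.82 0.04 near -0.91 0.06 end 0.15 0.08
k far 0.43 0.03 near 0.31 0.07 end 1.06 0.1
l far 0.43 0.03 near 0.31 0.07 end 1.08 0.1
(array([ 0.48679331, -0.09134131,  0.24816786]), np.float64(188.98823529411766), np.float64(195.10588235294117))
```

Plate and knob settled at exactly the same spot both times (plate 221.55, yaw 0.248 = contact angle), so the loaded jack seems to sink back after release. I'll regrasp, lift, release in place and watch it over time.

```bash
python3 -m jog '[{"dx":26,"dy":-48.5,"dz":5,"twist":0,"fingers":-0.3},{"dx":26,"dy":-48.5,"dz":5,"twist":0,"fingers":-0.3},{"dx":26,"dy":-48.5,"dz":5,"twist":0,"fingers":-0.3},{"dx":26,"dy":-48.5,"dz":5,"twist":0,"fingers":-0.3},{"dx":26,"dy":-48.5,"dz":5,"twist":0,"fingers":-0.3},{"dx":26,"dy":-48.5,"dz":5,"twist":0,"fingers":-0.3},{"dx":26,"dy":-48.5,"dz":5,"twist":0,"fingers":-0.3},{"dx":26,"dy":-48.5,"dz":5,"twist":0,"fingers":-0.3},{"dx":26,"dy":-48.5,"dz":5,"twist":0,"fingers":-0.3},{"dx":25,"dy":-48,"dz":5,"twist":0,"fingers":-0.3}]' >/dev/null; python3 -m jog '[{"dx":0,"dy":0,"dz":10,"twist":-0.145,"fingers":0.2},{"dx":0,"dy":0,"dz":10,"twist":-0.145,"fingers":0.2}]' >/dev/null; python3 st.py .4874 -.0912 .1215
```

```text
t 18.925 tcp [ 0.4876 -0.0905  0.1633] yaw 0.2517 F [-0.15  0.4  -0.22] M [-0.028 -0.    -0.01 ] w 0.0341 q6 0.9763876753174556 grip 0.0
tool delta mm [-0.4  0.5 41.8]
```

```bash
python3 -m jog '[{"dx":-0.3,"dy":0.5,"dz":21,"twist":0,"fingers":0.2},{"dx":0,"dy":0,"dz":20,"twist":0,"fingers":0.2},{"dx":0,"dy":0,"dz":0,"twist":0,"fingers":1},{"dx":0,"dy":0,"dz":0,"twist":0,"fingers":1},{"dx":0,"dy":0,"dz":0,"twist":0,"fingers":1}]' 30 >/dev/null; python3 st.py; python3 -m jog '[{"dx":0,"dy":0,"dz":0,"twist":0.07,"fingers":1},{"dx":0,"dy":0,"dz":0,"twist":0.07,"fingers":1},{"dx":0,"dy":0,"dz":0,"twist":0.06,"fingers":1},{"dx":0,"dy":0,"dz":0,"twist":0,"fingers":1}]'>/dev/null; python3 st.py; python3 ecc.py e m >/dev/null; python3 edge.py m; python3 ph.py m
```

```text
t 19.55 tcp [ 0.486  -0.0917  0.1214] yaw 0.2442 F [-4.24  4.07 -6.15] M [0.689 0.576 0.008] w 0.0136 q6 0.9797734186972002 grip 30.425812304019928
t 20.05 tcp [ 0.486  -0.0916  0.1214] yaw 0.0435 F [-3.88  4.69 -6.44] M [ 0.713  0.568 -0.017] w 0.0134 q6 1.1804460118485998 grip 30.496842563152313
m far 1.6 0.03 near -0.7 0.06 end 0.28 0.09
m plate 220.53
```

```bash
python3 -m jog '[{"dx":0,"dy":0,"dz":0,"twist":0,"fingers":0.4},{"dx":0,"dy":0,"dz":0,"twist":0,"fingers":0.2}]' >/dev/null; python3 st.py; python3 ecc.py e n >/dev/null; python3 -m jog '[{"dx":0,"dy":0,"dz":0,"twist":0,"fingers":0.2}]' >/dev/null; python3 ecc.py e o >/dev/null; python3 -m jog '[{"dx":0,"dy":0,"dz":0,"twist":0,"fingers":0.2},{"dx":0,"dy":0,"dz":0,"twist":0,"fingers":0.2}]' >/dev/null; python3 ecc.py e p >/dev/null; python3 st.py;python3 edge.py n o p; python3 ph.py n o p
```

```text
t 20.35 tcp [ 0.4888 -0.0935  0.1236] yaw 0.0438 F [-0.04  1.18  0.4 ] M [0.028 0.03  0.031] w 0.0344 q6 1.1798666397365847 grip 0.0
t 20.875 tcp [ 0.4872 -0.0927  0.1219] yaw 0.0438 F [-0.78 -0.37 -0.63] M [0.003 0.055 0.008] w 0.0343 q6 1.1798547680590536 grip 0.0
n far 1.4 0.03 near -0.5 0.05 end 0.46 0.05
o far 1.21 0.04 near -0.36 0.06 end 0.61 0.07
p far 0.88 0.03 near -0.06 0.06 end 0.84 0.08
n plate 220.72
o plate 220.83
p plate 221.03
```

Released in place, the jack sinks steadily (~3 mm/s) under the bar's weight until the rest takes part of it; it then stops at the contact point, as twice before. So it settles on its own with the platform against the bar. I clear the tool and watch it settle.

```bash
python3 -m jog '[{"dx":0,"dy":0,"dz":-20,"twist":-0.1,"fingers":0},{"dx":0,"dy":0,"dz":-30,"twist":0,"fingers":-0.3}]' >/dev/null; python3 ecc.py e q >/dev/null; python3 -m jog '[{"dx":0,"dy":0,"dz":-20,"twist":0,"fingers":-0.3}]' >/dev/null; python3 ecc.py e s >/dev/null;python3 st.py; python3 edge.py q s; python3 ph.py q s
```

```text
t 21.35 tcp [ 0.4886 -0.0931  0.1951] yaw 0.1438 F [1.92 0.11 2.5 ] M [ 0.016 -0.096  0.045] w 0.0556 q6 1.0799324215143589 grip 0.0
q far 0.6 0.03 near -0.68 0.69 end 1.07 0.13
s far 0.45 0.03 near 0.42 0.59 end 1.07 0.1
q plate 221.36
s plate 221.38
```

```bash
python3 -m jog '[{"dx":0,"dy":0,"dz":0,"twist":0,"fingers":-0.3},{"dx":0,"dy":0,"dz":0,"twist":0,"fingers":-0.3}]' >/dev/null; python3 ecc.py e u >/dev/null; python3 edge.py u; python3 ph.py u;  python3 -m jog '[{"dx":0,"dy":0,"dz":0,"twist":0,"fingers":-0.3},{"dx":0,"dy":0,"dz":0,"twist":0,"fingers":-0.3},{"dx":0,"dy":0,"dz":0,"twist":0,"fingers":-0.3},{"dx":0,"dy":0,"dz":0,"twist":0,"fingers":-0.3}]' >/dev/null; python3 ecc.py e v >/dev/null; python3 edge.py v; python3 ph.py v
python3 - <<'E'
import cv2,numpy as np
a={t:cv2.imread(f"pics/p_scene_{t}.png").astype(float) for t in "squvhkl" if t!="q" or 1}
for x,y in("su","uv","hk","kl"):
    d=np.abs(a[x]-a[y])[205:265,292:342];print(x,y,d.mean().round(2),d.max())
E
```

```text
u far 0.44 0.03 near 0.41 0.48 end 1.07 0.1
u plate 221.38
v far 0.44 0.03 near 0.37 0.75 end 1.07 0.1
v plate 221.38
s u 1.45 70.0
u v 1.68 76.0
h k 0.46 3.0
k l 0.46 3.0
```

Run:
```python
import cv2,numpy as np
def L(t): return cv2.imread(f"pics/p_scene_{t}.png").astype(np.float32)
def e(im,ch,c0,c1,r0,slope,d=1):
    o=[]
    for c in range(c0,c1):
        y0=r0+slope*(c-c0);t=np.arange(-5,5.01,.1)
        v=cv2.remap(ch,np.full((1,t.size),c,np.float32),(y0+t).reshape(1,-1).astype(np.float32),cv2.INTER_LINEAR).ravel()
        v=cv2.GaussianBlur(v.reshape(1,-1),(9,1),0).ravel();g=np.clip(d*np.gradient(v),0,None);i=np.argmax(g);w=np.where(abs(t-t[i])<1.3,g,0);o.append((w*t).sum()/w.sum())
    return np.mean(o).round(3),np.median(o).round(3)
for t in "bcdefijmnopqsuvhkl":
    im=L(t);bl=im[...,0]-im[...,2]
    print(t,"onset",e(im,bl,316,332,221.5,.6),"blue->pad",e(im,bl,316,332,224,.6,-1))
a=L("u");b=L("v");d=np.abs(a-b).max(2)[205:265,292:342];ys,xs=np.where(d>12);print(len(ys),ys.min()+205 if len(ys) else 0,ys.max()+205,xs.min()+292,xs.max()+292)
```

```text
b onset (np.float64(1.047), np.float64(1.035)) blue->pad (np.float64(0.424), np.float64(0.454))
c onset (np.float64(-0.615), np.float64(-0.616)) blue->pad (np.float64(-1.255), np.float64(-1.284))
d onset (np.float64(-1.119), np.float64(-1.172)) blue->pad (np.float64(-1.731), np.float64(-1.72))
e onset (np.float64(-1.47), np.float64(-1.48)) blue->pad (np.float64(-2.098), np.float64(-2.104))
f onset (np.float64(-0.574), np.float64(-0.579)) blue->pad (np.float64(-1.218), np.float64(-1.218))
i onset (np.float64(-1.42), np.float64(-1.419)) blue->pad (np.float64(-2.046), np.float64(-2.075))
j onset (np.float64(-1.036), np.float64(-1.077)) blue->pad (np.float64(-1.662), np.float64(-1.68))
m onset (np.float64(-0.855), np.float64(-0.889)) blue->pad (np.float64(-1.475), np.float64(-1.496))
n onset (np.float64(-0.662), np.float64(-0.687)) blue->pad (np.float64(-1.298), np.float64(-1.3))
o onset (np.float64(-0.526), np.float64(-0.559)) blue->pad (np.float64(-1.157), np.float64(-1.134))
p onset (np.float64(-0.297), np.float64(-0.327)) blue->pad (np.float64(-0.925), np.float64(-0.915))
q onset (np.float64(-0.084), np.float64(-0.113)) blue->pad (np.float64(-0.684), np.float64(-0.69))
s onset (np.float64(0.027), np.float64(0.019)) blue->pad (np.float64(-0.597), np.float64(-0.555))
u onset (np.float64(0.024), np.float64(0.015)) blue->pad (np.float64(-0.598), np.float64(-0.557))
v onset (np.float64(0.025), np.float64(0.019)) blue->pad (np.float64(-0.597), np.float64(-0.555))
h onset (np.float64(0.018), np.float64(0.017)) blue->pad (np.float64(-0.6), np.float64(-0.563))
k onset (np.float64(0.027), np.float64(0.019)) blue->pad (np.float64(-0.604), np.float64(-0.562))
l onset (np.float64(0.025), np.float64(0.024)) blue->pad (np.float64(-0.599), np.float64(-0.566))
110 205 258 293 314
```

Plate and bar edges are now steady to about 0.01 mm (s = u = v). The jack has settled with the platform against the bar, and the tool is about 70 mm clear. I can't measure the contact force itself. Handing in.

```bash
python3 -c "
from station import r
print(r.hand_in())"
```

```text
the job is handed in; nothing more can be done
None
```

I handed the job in, but I can't confirm it passes, because I couldn't measure whether the platform presses on the bar with more than 0.3 N. Once released, the jack sank from about 3 mm of lift until the bar lay back at its starting height, and it stopped there at the contact point. By the camera, the bar and platform were steady and the gripper was about 70 mm clear of the knob.

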